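# Complete a keyed stack of brass ingots

## Robot

A 6-joint arm with a two-finger parallel gripper is mounted at the origin on a cart in front of the work surface, level with it; the furniture and walls round the work are solid. World frame = base frame: x ahead of the robot, y to its left, z up, the work surface at z = 0. Lengths are in m, angles in rad, forces in N, time in s.
With the tool pointing down it reaches from about 0.275 to 0.875 m from the base axis. Payload 12.5 kg.
Tool frame: the origin (TCP) lies at the very end of the fingers, on their centre line; the grasp point (between the pads) lies 19 mm behind it; z points along the fingers, y is the line along which they close (so a half turn about z gives the same grasp; the last joint's range is limited). The gripper opens to 85 mm and grips with 20 to 120 N. Pads are 22 mm wide; open, the fingers measure 114 mm over their backs; the gripper's body (76 mm by 85 mm) begins 54 mm behind the grasp point. The pads swing forward as they close: fully open they stand 13 mm farther back than shut.
Start: joints at [-1.407, 0.351, 1.652, -0, 1.139, -0.085], TCP at [0.135, -0.533, 0.231] pointing down, gripper open.
Joint ranges: [-2.75, 2.75], [-0.79, 2.1], [0.01, 2.65], [-1.57, 4.71], [0.07, 3.14], [-2.87, 2.87]. Speed limits (rad/s): [2.22, 2.22, 2.79, 3.14, 3.14, 3.14].

## Interface

Orientations are given as a unit quaternion [w, x, y, z].
In Python, from workcell import env gives the robot as it stands.
- The arm moves only by the tool arm_command, never from a script. Its argument "motion" is text: rows parted by semicolons, each of 5 numbers parted by spaces: the shift along the tool's x, y, z in cm, then the turn about the tool's z in rad, then the gripper's target within -1 to 1 (fully open at 1, half-way at 0, shut at -1). In form: x y z spin fingers; .... A call has 1 to 12 rows; each row shifts and turns the commanded pose from where the row before left it, along the tool's axes as they then stand; what a row does not reach is not made up. A row lasts 1/12 s, in which the tool goes at most 41.7 mm and 7.16 degrees, less where a joint would pass 70% of its speed; a pose out of reach is approached as far as the arm can. A call with a gripper value outside its range is refused whole. The fingers move at their own pace and stop on an object; "newtons" is the grip in N (left out, the last holds). Time passes only in rows, so rows that do not move let the fingers close. It gives the time, the measured TCP pose, the force, the opening and the grip force at its end, in the units of the state.
- env.observe(): the state, without advancing time (a new reading comes with each control period).
- env.get_image(name): name is "scene" or "top"; returns the picture (384x512x3 uint8, red, green, blue); there is no depth.
- env.calibration(name): a dict with "K" (3x3 intrinsics, pixels), "world_from_camera" (4x4, takes a point from camera to world coordinates). Camera axes: x right, y up, looking along -z (the intrinsics and any distortion apply to the point x, -y, -z); pixel columns grow to the right and rows downward; lengths in m; the calibration is good to about 2 mm. A picture is of the moment at which its call begins. calibration takes no time and is no camera call.
- env.close_job(): hands the job in; it is judged then, once.
Trained networks look in the newest picture that a camera, given by its name, has taken for a name from the list of things; names that differ only in an ending like _2 or _b are one class to them, and where a whole thing is asked for, a point or a joint stands for the part that bears it (a point fixed in the world has none). Each returns a list of dicts, best first, with "confidence" (0 to 1); they miss things now and then, are a little off and sometimes report something else, mostly with a low value. They report only what shows in the picture. A call takes as long as a camera call.
- env.recognise(target, camera): "point" ([x, y, z] in m, in the coordinates of the camera as it stood for that picture, good to about 4 mm: the middle of the surface that is visible of it).
- env.trace(target, camera): "region" (384x512 bool, what is visible of it).
The state is a dict: "clock": time; "joint_positions": joint angles; "dq": joint speeds; "joint_torque": joint torques, N m; "position": TCP position; "tool_rot": TCP orientation; "force": force on the tool from outside, world axes, zero at the start; "ft_torque": the same for the moment, N m; "gripper_width": finger opening in m; "finger_force": force on a finger pad.
Only numpy, scipy, OpenCV 4.12 (cv2) and the standard library are available. Lean on these libraries where they do the work, as an engineer would, in place of code of your own. Each camera call takes 0.05 s, during which the arm holds its last target. There are 200 camera calls.

## Task

Complete the stack of tapered brass ingots on the dark wooden board. Of the two loose ingots, first lower the one that lies on its narrow face into the gap between the two ingots on the board, ends roughly in line with theirs, so that all three make one flat layer; then lay the other, which lies on its wide face, flat and crosswise over the middle of that layer. Leave the two ingots on the board where they are.

Things in the scene. Friction and masses are not known exactly. Their poses are not given: they have to be found in the camera images.
- key_ingot: Plain brass bar, 64 mm long, 22 mm high, trapezoid section: one long face 30 mm wide, the opposite one 18 mm; sloping sides, flat upright parallel ends. This loose one lies on the oak front strip of the worktop (z = 0) upside down, on its narrow face, wide face up. About 0.28 kg. Origin: centre of its underside as it lies at the start; x along its length, z up.
- cross_ingot: Plain brass bar, 64 mm long, 22 mm high, trapezoid section: one long face 30 mm wide, the opposite one 18 mm; sloping sides, flat upright parallel ends. This loose one lies on the oak front strip of the worktop (z = 0) on its wide face, narrow face up. About 0.28 kg. Origin: centre of its underside as it lies at the start; x along its length, z up.
- bed_left: Same bar, resting loose, wide face down, on a fixed dark wooden board 120 x 116 x 10 mm thick (its own origin z = 12 mm), on the +y side (in its own frame) of bed_right, parallel, centre lines 54 mm apart, ends level: the V gap between is 24 mm wide at the board, 36 mm at the top, and open at both ends. Origin: centre of its underside as it lies at the start; x along its length, z up.
- bed_right: Same bar as bed_left, resting loose wide face down on the board on the -y side of it (in their own frame). Origin: centre of its underside as it lies at the start; x along its length, z up.

How it is judged:
By the outcome, as a careful person would: the job done as asked, in the order asked, and still so for the second after the job is handed in, with the robot touching nothing.
It also fails if it takes over 48 s, if anything falls off the work surface, if the arm or the gripper's body presses on something with over 40 N, if the wrist force passes 120 N, or if a joint passes its speed limit or range.

## Working session

There is one attempt and no reset: what is moved stays moved. The work goes in short steps, Python scripts to look and compute and a tool call to move; the robot and the scene stay as the last step left them, time stands still between calls to the robot, and variables do not carry over. Pictures are saved under pics/ and viewed, at most 10 in all, crops included, and the job is handed in when it is done.

Besides the shell and the picture viewer there is one more tool, called after "Call:" by a JSON object that holds its "method" and its "body", one argument or row to a line. arm_command: Moves the arm, as the interface text tells. Its arguments: {"type":"object","properties":{"motion":{"type":"string"},"newtons":{"type":"number"}},"required":["motion"]}

```bash
ls; mkdir -p pics
python3 - <<'E'
from workcell import env
import cv2,numpy as np
s=env.observe();print(s)
for c in("scene","top"):
    im=env.get_image(c);cv2.imwrite(f"pics/{c}0.png",im[:,:,::-1])
    k=env.calibration(c);print(c,k)
    W=np.array(k["world_from_camera"])
    for t in("key_ingot","cross_ingot","bed_left","bed_right"):
        for r in env.recognise(t,c)[:4]:
            print(t,(W@np.r_[r["point"],1])[:3].round(4),r["confidence"])
E
```

```text
pics
{'clock': 0.0, 'joint_positions': array([-1.40658064e+00,  3.51243293e-01,  1.65243153e+00, -3.42307844e-06,
        1.13910977e+00, -8.45966984e-02]), 'dq': array([ 0.00022634, -0.00088282, -0.00104096,  0.00056155, -0.0009141 ,
        0.00042874]), 'joint_torque': array([ 7.77999361e-06, -5.06095684e+01, -2.91403967e+01, -1.75129253e-04,
        4.40053147e-03, -2.08700146e-05]), 'position': array([ 0.13540963, -0.53272271,  0.23075173]), 'tool_rot': array([-5.95437743e-04,  9.92271260e-01,  1.24086228e-01, -2.52719367e-05]), 'force': array([-0.49641059, -0.1712471 , -0.00139935]), 'ft_torque': array([-0.04034484,  0.00527213, -0.04988366]), 'finger_force': 0.0, 'gripper_width': 0.08540330901393046}
scene {'K': array([[365.63099334,   0.        , 255.89255757],
       [  0.        , 365.63099334, 192.33231697],
       [  0.        ,   0.        ,   1.        ]]), 'world_from_camera': array([[ 0.78847848,  0.44416783, -0.42546048,  0.19985283],
       [-0.61479526,  0.54877006, -0.56646113, -0.6009185 ],
       [-0.01812384,  0.7082135 ,  0.70576566,  0.649609  ],
       [ 0. 
[... 205 characters left out ...]
0292] 0.54
top {'K': array([[482.13515289,   0.        , 245.36953112],
       [  0.        , 482.13515289, 197.05653323],
       [  0.        ,   0.        ,   1.        ]]), 'world_from_camera': array([[-1.77227846e-02,  9.87996124e-01, -1.53458665e-01,
         4.18217379e-01],
       [-9.99842835e-01, -1.75829248e-02,  2.26860849e-03,
        -1.37740704e-01],
       [-4.56875778e-04,  1.53474753e-01,  9.88152464e-01,
         9.91148919e-01],
       [ 0.00000000e+00,  0.00000000e+00,  0.00000000e+00,
         1.00000000e+00]])}
key_ingot [ 0.4655 -0.2989  0.0246] 0.7
cross_ingot [ 0.4595 -0.0105  0.0167] 0.63
bed_left [ 0.6381 -0.0248  0.0318] 0.7
bed_right [ 0.6166 -0.0745  0.0377] 0.9
```

```bash
cat > h.py <<'E'
from workcell import env
import cv2,numpy as np
def proj(c,P):
    k=env.calibration(c);W=np.array(k["world_from_camera"]);K=np.array(k["K"])
    p=(np.asarray(P,float)-W[:3,3])@W[:3,:3]; p=p*[1,-1,-1]
    q=p@K.T; return q[:,:2]/q[:,2:]
def unproj(c,uv,z):
    k=env.calibration(c);W=np.array(k["world_from_camera"]);K=np.array(k["K"])
    uv=np.atleast_2d(uv).astype(float)
    d=(np.c_[uv,np.ones(len(uv))]@np.linalg.inv(K).T*[1,-1,-1])@W[:3,:3].T
    return W[:3,3]+d*((z-W[2,3])/d[:,2])[:,None]
def bar(x,y,yaw,zb,wb,wt):
    P=[]
    for w,z in((wb,zb),(wt,zb+.022)):
        for sx,sy in((1,1),(1,-1),(-1,-1),(-1,1)):
            P.append([sx*.032,sy*w/2,z])
    P=np.array(P);c,s=np.cos(yaw),np.sin(yaw)
    return np.c_[x+c*P[:,0]-s*P[:,1],y+s*P[:,0]+c*P[:,1],P[:,2]]
def mask(c,t,near=None):
    rs=env.trace(t,c); return rs
def fit(c,M,zb,wb,wt,x0):
    # fit silhouette to mask by IoU
    from scipy.optimize import minimize
    S=4
    ys,xs=np.nonzero(M);u0,v0=xs.min()-15,ys.min()-15;w,h=xs.max()+16-u0,ys.max()+16-v0
    m=cv2.resize(M[v0:v0+h,u0:u0+w].astype(np.uint8),(w*S,h*S),interpolation=cv2.INTER_NEAREST)>0
    def f(p):
        q=(proj(c,bar(p[0],p[1],p[2],zb,wb,wt))-[u0,v0]+.5)*S
        im=np.zeros(m.shape,np.uint8);cv2.fillConvexPoly(im,cv2.convexHull(np.round(q).astype(np.int32)),1)
        im=im>0;return 1-(im&m).sum()/max(1,(im|m).sum())
    best=None
    for yaw in np.arange(0,np.pi,np.pi/12):
        r=minimize(f,[x0[0],x0[1],yaw],method="Nelder-Mead",options=dict(initial_simplex=[[x0[0],x0[1],yaw],[x0[0]+.01,x0[1],yaw],[x0[0],x0[1]+.01,yaw],[x0[0],x0[1],yaw+.2]],xatol=1e-4,fatol=1e-4))
        if best is None or r.fun<best.fun:best=r
    return best.x,1-best.fun
E
python3 - <<'E'
from h import *
for c in("scene","top"):
    vis=env.get_image(c)[:,:,::-1].copy()
    for t,x0,a in(("key_ingot",(.465,-.301),(0,.018,.030)),("cross_ingot",(.458,-.015),(0,.030,.018)),("bed_left",(.636,-.028),(.012,.03,.018)),("bed_right",(.619,-.078),(.012,.03,.018))):
        for r in env.trace(t,c):
            M=np.array(r["region"])
            if M.sum()<100 : continue
            ys,xs=np.nonzero(M);g=unproj(c,[[xs.mean(),ys.mean()]],.015)[0]
            if np.hypot(*(g[:2]-x0))>.03: continue
            p,i=fit(c,M,*a,g[:2]);print(c,t,p.round(4),round(i,3),r["confidence"])
            q=proj(c,bar(*p,*a))
            for f in((0,1,2,3),(4,5,6,7)):cv2.polylines(vis,[np.round(q[list(f)]*16).astype(np.int32)],True,(0,255,0) if f[0] else (255,0,0),1,shift=4)
            break
    cv2.imwrite(f"pics/{c}1.png",cv2.resize(vis,(800,600)))
E
```

```text
scene key_ingot [ 0.4681 -0.2948  1.3606] 0.924 0.64
scene cross_ingot [ 0.4636 -0.008   1.6784] 0.897 0.53
scene bed_left [ 0.637  -0.0184 -0.3069] 0.916 0.77
scene bed_right [ 0.6224 -0.0696  2.778 ] 0.858 0.55
top key_ingot [ 0.4673 -0.2981  1.3894] 0.946 0.91
top cross_ingot [ 0.4636 -0.0103  1.7461] 0.942 0.71
top bed_left [ 0.6371 -0.0204 -0.301 ] 0.928 0.69
top bed_right [ 0.6223 -0.0724 -0.2741] 0.85 0.83
```

View pics/scene0.png

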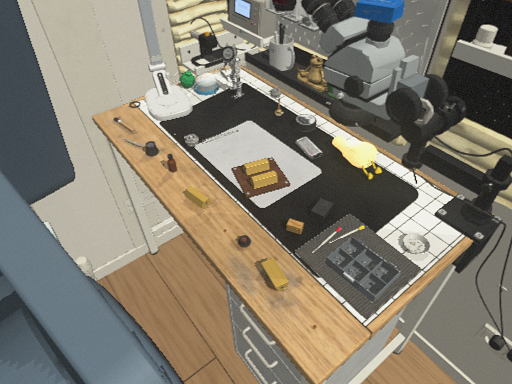

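View pics/top1.png

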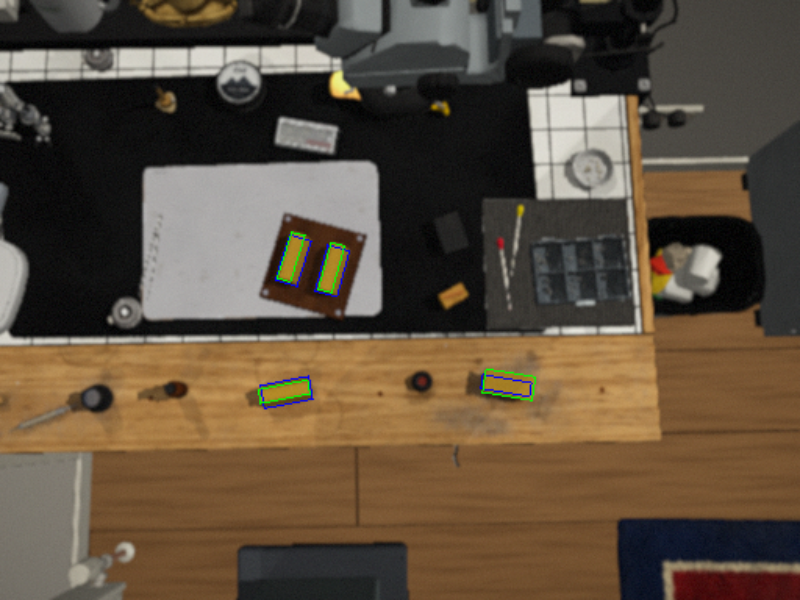

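The scene picture shows the two loose ingots on the oak strip: the cross at about (197,198) and the key at about (273,273). The bed pair is on the board at about (260,172). In the top overlay the model outlines fit: key at about (508,384), cross at (286,392), beds at (293,258) and (333,269).

Poses I'll use:

| Item | Position | Yaw |
|---|---|---|
| key | (.4677, -.2965) | 1.375 |
| cross | (.4636, -.009) | 1.71 |
| gap | (.630, -.045) | -.285 |

Call:
{"method": "arm_command", "body": {
  "motion": "3.17 -1.22 0.9 0 1;3.17 -1.22 0.9 0 1;3.17 -1.22 0.9 0 1;3.17 -1.22 0.9 0 1;3.17 -1.22 0.9 0 1;3.17 -1.22 0.9 0 1;3.17 -1.22 0.9 0 1;3.17 -1.22 0.9 0 1;3.17 -1.22 0.9 0 1;3.17 -1.22 0.9 0 1;3.17 -1.22 0.9 0 1;3.17 -1.22 0.9 0 1",
  "newtons": 60
}}

```text
clock: 2.0
position: [0.4694, -0.2963, 0.1229]
tool_rot: [0.0, 0.992, 0.124, 0.0]
force: [0.2, -0.1, -0.2]
gripper_width: 0.0854
finger_force: 0.0
```

Call:
{"method": "arm_command", "body": {
  "motion": "0 0 0 0.111 1;0 0 0 0.111 1;0 0 0 0.111 1;0 0 0 0.111 1;0 0 0 0 1;0 0 0 0 1"
}}

```text
clock: 2.5
position: [0.4681, -0.2975, 0.1233]
tool_rot: [0.0, 0.995, -0.096, 0.0]
force: [0.5, -0.0, -0.7]
gripper_width: 0.085
finger_force: 0.0
```

```bash
cat >> h.py <<'E'
from scipy.spatial.transform import Rotation as R
def delta(target,yawy=None):
    """target world xyz; tool-frame shift in cm; spin to align tool y with yawy mod pi"""
    s=env.observe();q=s["tool_rot"];r=R.from_quat([q[1],q[2],q[3],q[0]]);M=r.as_matrix()
    ty=np.arctan2(M[1,1],M[0,1]);out=[((np.array(target)-s["position"])@M*100).round(2)]
    if yawy is not None: out.append(round(-((yawy-ty+np.pi/2)%np.pi-np.pi/2),4))
    print("t",round(s["clock"],2),"pos",s["position"].round(4),"tooly",round(ty,4),"F",s["force"].round(1),"w",s["gripper_width"].round(4),"ff",s["finger_force"],"tilt",M[2,2].round(5),"->",*out)
E
python3 - <<'E'
from h import *
delta((.4677,-.2965,.06),1.375)
for c in("scene","top"):
    cv2.imwrite(f"pics/{c}2.png",env.get_image(c)[:,:,::-1])
a=cv2.imread("pics/scene2.png")[150:350,170:370];b=cv2.imread("pics/top2.png")[150:350,230:430]
cv2.imwrite("pics/m2.png",cv2.resize(np.hstack([a,b]),(800,400)))
E
```

```text
Traceback (most recent call last):
  File "h.py", line 42, in delta
    print("t",round(s["clock"],2),"pos",s["position"].round(4),"tooly",round(ty,4),"F",s["force"].round(1),"w",s["gripper_width"].round(4),"ff",s["finger_force"],"tilt",M[2,2].round(5),"->",*out)
                                                                                                               ^^^^^^^^^^^^^^^^^^^^^^^^
AttributeError: 'float' object has no attribute 'round'
```

Call:
{"method": "arm_command", "body": {
  "motion": "0 0 2 0 1;0 0 2 0 1;0 0 2 0 1;0 0 2 0 1;0 0 1.5 0 1;0 0 1 0 1;0 0 0.7 0 1;0 0 0.4 0 1;0 0 0 0 1;0 0 0 0 1"
}}

```text
clock: 3.33
position: [0.4684, -0.2977, 0.0078]
tool_rot: [0.0, 0.995, -0.097, 0.0]
force: [0.1, -0.4, -0.1]
gripper_width: 0.0849
finger_force: 0.0
```

```bash
sed -i 's/s\["gripper_width"\].round(4)/round(float(s["gripper_width"]),4)/' h.py
python3 - <<'E'
from h import *
delta((.4677,-.2965,-.004),1.375)
for c in("scene","top"):
    cv2.imwrite(f"pics/{c}2.png",env.get_image(c)[:,:,::-1])
a=cv2.imread("pics/scene2.png")[200:340,200:340];b=cv2.imread("pics/top2.png")[150:350,230:430]
cv2.imwrite("pics/m2.png",np.hstack([cv2.resize(a,(400,400),interpolation=2),cv2.resize(b,(400,400),interpolation=2)]))
E
```

```text
t 3.33 pos [ 0.4684 -0.2977  0.0078] tooly -1.7653 F [ 0.1 -0.4 -0.1] w 0.0849 ff 0.0 tilt -1.0 -> [-0.09 -0.11  1.18] 0.0012
```

View pics/m2.png

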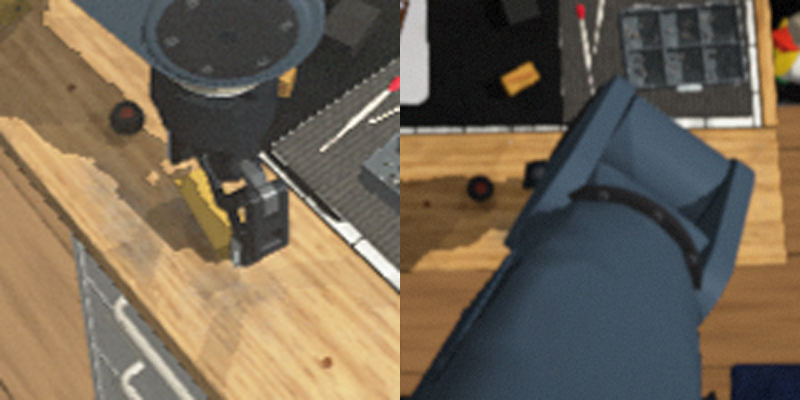

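The left half shows the fingers straddling the key, with the near finger at about (265,220). In the top view the arm hides it. I'll lower and close.

Call:
{"method": "arm_command", "body": {
  "motion": "-0.08 -0.1 0.6 0 1;0 0 0.5 0 1;0 0 0 0 0.6;0 0 0 0 0.45;0 0 0 0 0.2;0 0 0 0 -0.1;0 0 0 0 -0.1;0 0 0 0 -0.1"
}}

```text
clock: 4.1
position: [0.4675, -0.2963, -0.0036]
tool_rot: [-0.0, 0.995, -0.097, -0.0]
force: [-1.9, 1.8, 3.8]
gripper_width: 0.0623
finger_force: 66.6
```

Run:
```python
from h import *
delta((.4677,-.2965,.12),1.375)
```

```text
t 4.1 pos [ 0.4675 -0.2963 -0.0036] tooly -1.766 F [-1.9  1.8  3.8] w 0.0623 ff 66.62748684408143 tilt -1.0 -> [  0.03   0.02 -12.36] 0.0006
```

Call:
{"method": "arm_command", "body": {
  "motion": "0 0 -0.5 0 -0.1;0 0 -1 0 -0.1;0 0 -2 0 -0.1;0 0 -2 0 -0.1;0 0 -2 0 -0.1;0 0 -2 0 -0.1;0 0 -2 0 -0.1;0 0 -0.5 0 -0.1;0 0 0 0 -0.1",
  "newtons": 80
}}

```text
clock: 4.85
position: [0.4681, -0.2968, 0.1179]
tool_rot: [0.001, 0.995, -0.097, 0.001]
force: [0.2, -0.4, -3.3]
gripper_width: 0.0623
finger_force: 88.9
```

Call:
{"method": "arm_command", "body": {
  "motion": "0 0 0 -0.1235 -0.1;0 0 0 -0.1235 -0.1;0 0 0 -0.1235 -0.1;0 0 0 -0.1235 -0.1;0 0 0 -0.1235 -0.1;0 0 0 -0.1235 -0.1;0 0 0 -0.1235 -0.1;0 0 0 -0.1235 -0.1;0 0 0 -0.1235 -0.1;0 0 0 -0.1235 -0.1;0 0 0 -0.1235 -0.1;0 0 0 -0.1235 -0.1"
}}

```text
clock: 5.85
position: [0.4669, -0.2959, 0.1148]
tool_rot: [-0.001, 0.798, 0.602, -0.0]
force: [-0.3, 0.5, -3.0]
gripper_width: 0.0626
finger_force: 88.8
```

Run:
```python
from h import *
delta((.630,-.0455,.08),-.285)
im=env.get_image("scene")
for t in("key_ingot",):
    for r in env.trace(t,"scene")[:2]:
        M=np.array(r["region"]);ys,xs=np.nonzero(M);print(r["confidence"],M.sum(),xs.mean(),ys.mean())
# beds refit, jointly, both cameras, from masks w/out arm occlusion
```

```text
t 5.85 pos [ 0.4669 -0.2959  0.1148] tooly -0.278 F [-0.3  0.5 -3. ] w 0.0626 ff 88.77014240424614 tilt -1.0 -> [28.55  8.82  3.49] 0.007
0.98 538 274.56877323420076 236.02044609665427
```

Call:
{"method": "arm_command", "body": {
  "motion": "1 0.3 0 0 -0.1;2 0.6 0 0 -0.1;3 0.9 0 0 -0.1;3 0.9 0 0 -0.1;3 0.9 0 0 -0.1;3 0.9 0 0 -0.1;3 0.9 0 0 -0.1;3 0.9 0 0 -0.1;3 0.9 0 0 -0.1;2.5 0.8 0 0 -0.1;1.5 0.6 0 0 -0.1;0.5 0.2 0 0.007 -0.1"
}}

```text
clock: 6.95
position: [0.6327, -0.0444, 0.1156]
tool_rot: [-0.0, 0.803, 0.596, 0.0]
force: [-0.5, 0.1, -2.9]
gripper_width: 0.0623
finger_force: 88.7
```

```bash
cat > beds.py <<'E'
from h import *
from scipy.optimize import minimize
def gold(f):
    h=cv2.cvtColor(cv2.imread(f),cv2.COLOR_BGR2HSV); return h
def pairmask(c,p,shape,S,o,w=None):
    im=np.zeros(shape,np.uint8);n=np.array([-np.sin(p[2]),np.cos(p[2])])*.027
    for s in(1,-1):
        q=(proj(c,bar(p[0]+s*n[0],p[1]+s*n[1],p[2],.012,.03,.018))-o+.5)*S
        cv2.fillConvexPoly(im,cv2.convexHull(np.round(q).astype(np.int32)),1)
    return im>0
if __name__=="__main__":
  for c in("scene","top"):
    im=cv2.imread(f"pics/{c}0.png");q=proj(c,[[.63,-.046,.025]])[0]
    r=34 if c=="scene" else 42;o=np.round(q).astype(int)-r
    crop=im[o[1]:o[1]+2*r,o[0]:o[0]+2*r];S=6
    big=cv2.resize(crop,None,fx=S,fy=S,interpolation=cv2.INTER_CUBIC)
    h=cv2.cvtColor(big,cv2.COLOR_BGR2HSV)
    m=(h[...,0]>15)&(h[...,0]<35)&(h[...,1]>90)&(h[...,2]>90)
    f=lambda p:1-((a:=pairmask(c,p,m.shape,S,o))&m).sum()/(a|m).sum()
    best=min((minimize(f,[.63,-.046,y],method="Nelder-Mead",options=dict(initial_simplex=[[.63,-.046,y],[.636,-.046,y],[.63,-.04,y],[.63,-.046,y+.1]],xatol=1e-4,fatol=1e-5)) for y in(-.35,-.28,-.22)),key=lambda r:r.fun)
    print(c,best.x.round(4),best.fun.round(3))
    v=big.copy();v[m]=(v[m]*.5+[0,0,120]).astype(np.uint8)
    e=pairmask(c,best.x,m.shape,S,o).astype(np.uint8);cv2.drawContours(v,cv2.findContours(e,0,2)[0],-1,(0,255,0),1)
    cv2.imwrite(f"pics/beds_{c}.png",cv2.resize(v,(400,400)))
  cv2.imwrite("pics/beds.png",np.hstack([cv2.imread("pics/beds_scene.png"),cv2.imread("pics/beds_top.png")]))
  delta((.630,-.0455,.08),-.285)
  cv2.imwrite("pics/scene3.png",env.get_image("scene")[:,:,::-1])
  cv2.imwrite("pics/s3.png",cv2.resize(cv2.imread("pics/scene3.png")[110:220,200:340],(760,597),interpolation=2))
E
python3 beds.py
```

```text
scene [ 0.6319 -0.0451 -0.2942] 0.165
top [ 0.6316 -0.0475 -0.2891] 0.045
t 6.95 pos [ 0.6327 -0.0444  0.1156] tooly -0.2927 F [-0.5  0.1 -2.9] w 0.0623 ff 88.74432685843203 tilt -1.0 -> [-0.19 -0.23  3.56] -0.0077
```

View pics/beds.png

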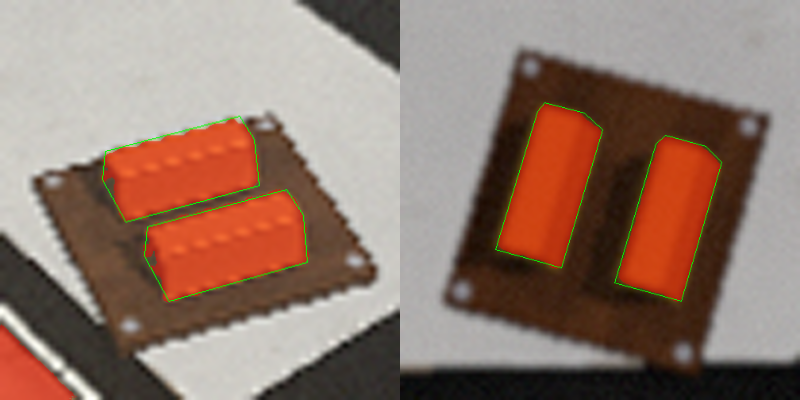

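View pics/s3.png

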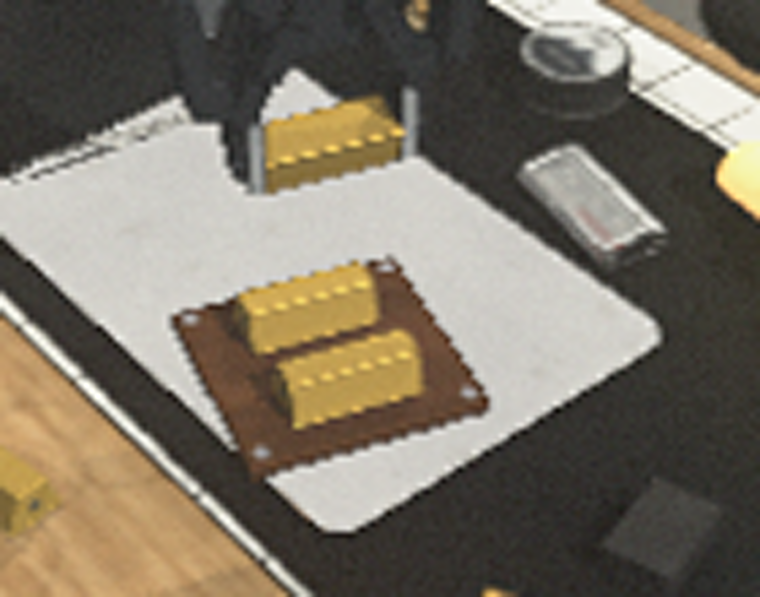

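The left picture shows that the bed fit matches. In the scene crop the key is held level, above and behind the pair at about (335,145). I'll lower it to just above the beds and compare in the same picture.

Call:
{"method": "arm_command", "body": {
  "motion": "-0.2 -0.04 1 0 -0.1;0 0 1.5 0 -0.1;0 0 1.5 0 -0.1;0 0 1.5 0 -0.1;0 0 1 0 -0.1;0 0 0.5 0 -0.1;0 0 0 0 -0.1;0 0 0 0 -0.1"
}}

```text
clock: 7.67
position: [0.6308, -0.0496, 0.0465]
tool_rot: [0.0, 0.802, 0.597, -0.0]
force: [0.1, 0.1, -1.8]
gripper_width: 0.0624
finger_force: 88.8
```

Run:
```python
from h import *
delta((.6317,-.0463,.0084),-.291)
s=env.observe();P=s["position"];q=s["tool_rot"];M=R.from_quat([q[1],q[2],q[3],q[0]]).as_matrix();yaw=np.arctan2(M[1,1],M[0,1])
im=env.get_image("scene")[:,:,::-1].copy();cv2.imwrite("pics/scene4.png",im)
o=np.array([220,120]);S=8
crop=cv2.resize(im[120:195,220:310],None,fx=S,fy=S,interpolation=cv2.INTER_CUBIC)
n=np.array([-np.sin(-.291),np.cos(-.291)])*.027
for b in(bar(P[0],P[1],yaw,P[2]+.0036,.018,.030),bar(.6317+n[0],-.0463+n[1],-.291,.012,.03,.018),bar(.6317-n[0],-.0463-n[1],-.291,.012,.03,.018)):
    q=(proj("scene",b)-o+.5)*S
    for f in([0,1,2,3],[4,5,6,7]):cv2.polylines(crop,[np.round(q[f]).astype(np.int32)],True,(0,255,0) if f[0] else (255,0,0),1)
cv2.imwrite("pics/s4.png",crop)
```

```text
t 7.67 pos [ 0.6308 -0.0496  0.0465] tooly -0.2918 F [ 0.1  0.1 -1.8] w 0.0624 ff 88.80861764482688 tilt -1.0 -> [ 0.34 -0.01  3.81] -0.0008
```

View pics/s4.png

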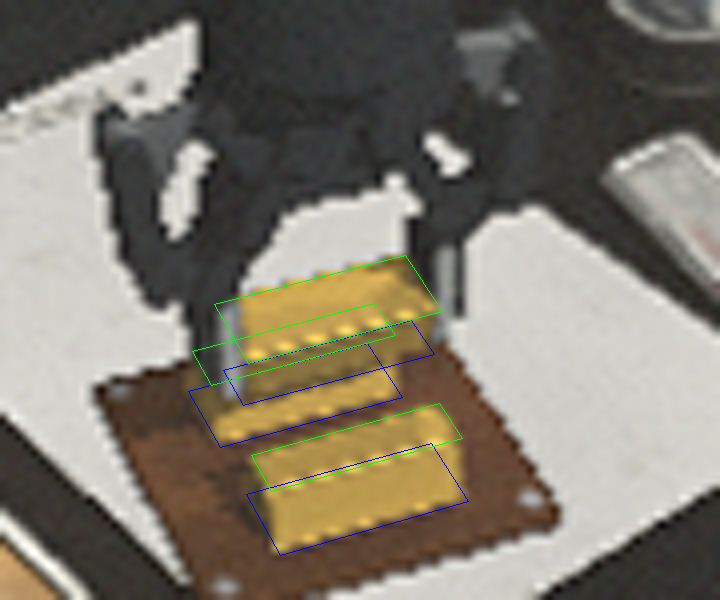

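The overlay agrees with both beds and the held key to about a pixel. I'll shift the key 3.4 mm across and descend in stages.

Call:
{"method": "arm_command", "body": {
  "motion": "0.2 0 0 0 -0.1;0.14 0 0 0 -0.1;0 0 0 0 -0.1;0 0 0 0 -0.1;0 0 0 0 -0.1"
}}

```text
clock: 8.13
position: [0.6319, -0.0459, 0.0465]
tool_rot: [0.0, 0.802, 0.597, 0.0]
force: [-0.0, -0.1, -2.4]
gripper_width: 0.0621
finger_force: 88.8
```

Run:
```python
from h import *
delta((.6317,-.0463,.0084),-.291)
```

```text
t 8.13 pos [ 0.6319 -0.0459  0.0465] tooly -0.2908 F [-0.  -0.1 -2.4] w 0.0621 ff 88.80967773729935 tilt -1.0 -> [-0.05 -0.01  3.81] 0.0002
```

Call:
{"method": "arm_command", "body": {
  "motion": "-0.03 0 0.5 0 -0.1;0 0 0.5 0 -0.1;0 0 0.5 0 -0.1;0 0 0.4 0 -0.1;0 0 0.3 0 -0.1;0 0 0 0 -0.1;0 0 0 0 -0.1"
}}

```text
clock: 8.72
position: [0.6317, -0.0462, 0.0241]
tool_rot: [-0.0, 0.802, 0.597, -0.0]
force: [-0.3, 0.2, -1.9]
gripper_width: 0.0625
finger_force: 88.8
```

Run:
```python
from h import *
delta((.6317,-.0463,.0084),-.291)
s=env.observe();P=s["position"]
im=env.get_image("scene")[:,:,::-1].copy();cv2.imwrite("pics/scene5.png",im)
o=np.array([220,120]);S=8
crop=cv2.resize(im[120:195,220:310],None,fx=S,fy=S,interpolation=cv2.INTER_CUBIC)
cv2.imwrite("pics/s5.png",crop)
```

```text
t 8.72 pos [ 0.6317 -0.0462  0.0241] tooly -0.291 F [-0.3  0.2 -1.9] w 0.0625 ff 88.80936553061474 tilt -1.0 -> [-0.01  0.    1.57] 0.0
```

View pics/s5.png

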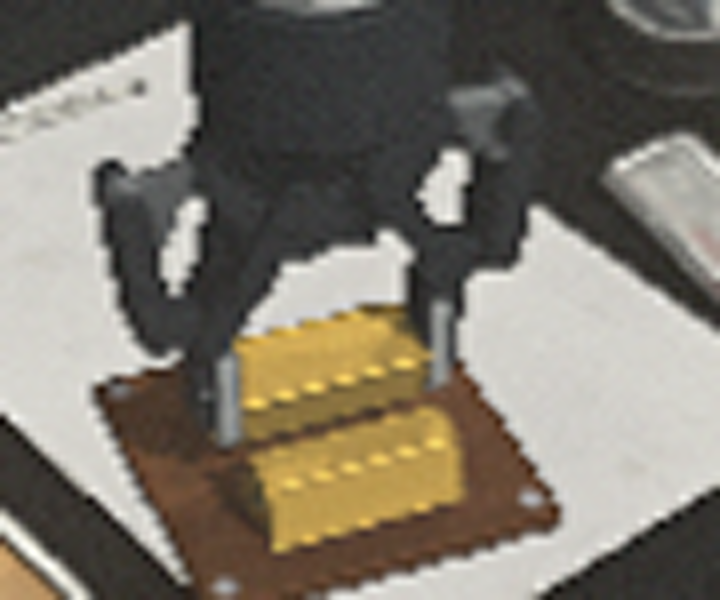

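The key at about (335,375) is entering between the beds with no side force, so I'll continue down.

Call:
{"method": "arm_command", "body": {
  "motion": "0 0 0.4 0 -0.1;0 0 0.3 0 -0.1;0 0 0.2 0 -0.1;0 0 0.1 0 -0.1;0 0 0.1 0 -0.1;0 0 0.1 0 -0.1;0 0 0 0 -0.1;0 0 0 0 -0.1"
}}

```text
clock: 9.43
position: [0.6318, -0.0463, 0.0123]
tool_rot: [-0.0, 0.802, 0.597, 0.0]
force: [-0.2, 0.2, -2.2]
gripper_width: 0.0625
finger_force: 88.8
```

Call:
{"method": "arm_command", "body": {
  "motion": "0 0 0.1 0 -0.1;0 0 0.1 0 -0.1;0 0 0.1 0 -0.1;0 0 0.05 0 -0.1;0 0 0 0 -0.1;0 0 0 0 -0.1"
}}

```text
clock: 9.93
position: [0.6318, -0.0462, 0.0088]
tool_rot: [-0.0, 0.802, 0.597, -0.0]
force: [1.1, 0.2, -2.9]
gripper_width: 0.0623
finger_force: 88.8
```

Call:
{"method": "arm_command", "body": {
  "motion": "0 0 0.05 0 -0.1;0 0 0.05 0 -0.1;0 0 0 0 -0.1;0 0 0 0 -0.1"
}}

```text
clock: 10.27
position: [0.6319, -0.0463, 0.0084]
tool_rot: [0.0, 0.802, 0.597, 0.0]
force: [-3.1, -0.5, 5.9]
gripper_width: 0.0624
finger_force: 89.7
```

Call:
{"method": "arm_command", "body": {
  "motion": "0 0 0 0 0.52;0 0 0 0 0.6;0 0 0 0 0.75;0 0 0 0 0.9;0 0 -0.5 0 0.9;0 0 -1 0 0.9;0 0 -2 0 0.9;0 0 -2.5 0 0.9;0 0 -3 0 0.9;0 0 -2 0 0.9;0 0 0 0 0.9"
}}

```text
clock: 11.18
position: [0.6341, -0.0466, 0.1235]
tool_rot: [0.003, 0.802, 0.597, 0.003]
force: [0.8, 0.5, -0.2]
gripper_width: 0.0811
finger_force: 0.0
```

Run:
```python
from h import *
delta((.4636,-.009,.12),1.71)
im=env.get_image("scene")[:,:,::-1].copy()
o=np.array([220,120]);S=8
crop=cv2.resize(im[120:195,220:310],None,fx=S,fy=S,interpolation=cv2.INTER_CUBIC)
cv2.imwrite("pics/s6.png",crop)
# refine cross from saved start pictures
from scipy.optimize import minimize
for c in("scene","top"):
    im=cv2.imread(f"pics/{c}0.png");q=proj(c,[[.4636,-.009,.012]])[0];r=24;o=np.round(q).astype(int)-r
    big=cv2.resize(im[o[1]:o[1]+2*r,o[0]:o[0]+2*r],None,fx=6,fy=6,interpolation=cv2.INTER_CUBIC)
    g=env.trace("cross_ingot",c)
    if not g: continue
    M=np.array(g[0]["region"]);print(c,g[0]["confidence"],*[a.round(4) if hasattr(a,'round') else a for a in fit(c,M,0,.03,.018,(.4636,-.009))])
```

```text
t 11.18 pos [ 0.6341 -0.0466  0.1235] tooly -0.2909 F [ 0.8  0.5 -0.2] w 0.0811 ff 0.0 tilt -0.99997 -> [ -1.29 -17.41   0.21] 1.1407
scene 0.76 [ 0.4636 -0.0095  1.7631] 0.9352
top 0.61 [ 0.4629 -0.0113  1.7344] 0.8723
```

View pics/s6.png

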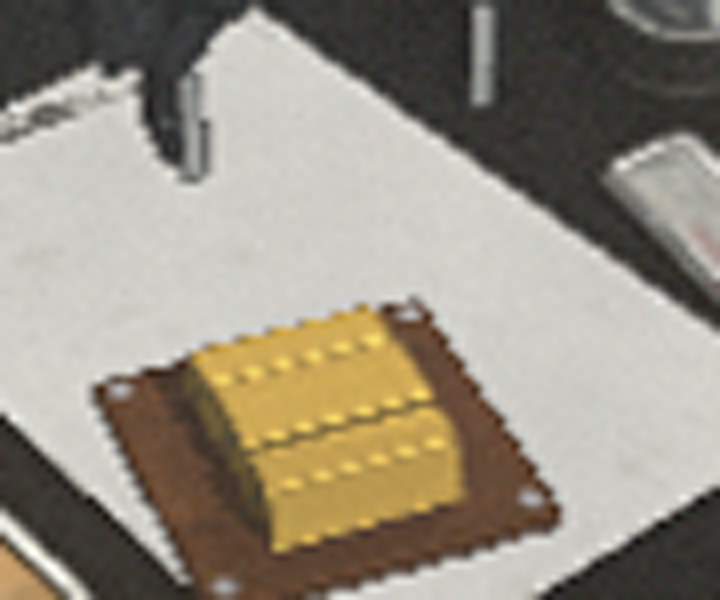

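The picture shows all three ingots in one flat layer at about (330,420), with ends in line. Next is the cross ingot at (.4635, -.010), yaw 1.73.

Call:
{"method": "arm_command", "body": {
  "motion": "-0.1 -1 0 0 1;-0.15 -2 0 0 1;-0.2 -2.6 0 0 1;-0.2 -2.6 0 0 1;-0.2 -2.6 0 0 1;-0.2 -2.6 0 0 1;-0.2 -2.4 0 0 1;-0.1 -1.1 0 0 1;-0.04 -0.5 0 0 1"
}}

```text
clock: 12.08
position: [0.4589, -0.0092, 0.1169]
tool_rot: [-0.001, 0.802, 0.597, -0.001]
force: [0.4, -1.1, 0.0]
gripper_width: 0.0854
finger_force: 0.0
```

Call:
{"method": "arm_command", "body": {
  "motion": "0 0 0 0.124 1;0 0 0 0.124 1;0 0 0 0.124 1;0 0 0 0.124 1;0 0 0 0.124 1;0 0 0 0.124 1;0 0 0 0.124 1;0 0 0 0.124 1;0 0 0 0.128 1;0 0 0 0 1;0 0 0 0 1"
}}

```text
clock: 13.0
position: [0.4612, -0.0097, 0.1174]
tool_rot: [-0.0, 0.997, 0.083, -0.0]
force: [0.3, -0.4, 0.5]
gripper_width: 0.0857
finger_force: 0.0
```

Run:
```python
from h import *
delta((.4635,-.010,-.002),1.73)
```

```text
t 13.0 pos [ 0.4612 -0.0097  0.1174] tooly -1.4041 F [ 0.3 -0.4  0.5] w 0.0857 ff 0.0 tilt -1.0 -> [ 0.23  0.07 11.94] 0.0075
```

Call:
{"method": "arm_command", "body": {
  "motion": "0.23 0.07 1 0.008 1;0 0 2 0 1;0 0 2 0 1;0 0 2 0 1;0 0 2 0 1;0 0 1.2 0 1;0 0 0.6 0 1;0 0 0.3 0 1;0 0 0 0 1;0 0 0 0 1",
  "newtons": 60
}}

```text
clock: 13.83
position: [0.4638, -0.01, 0.0071]
tool_rot: [0.0, 0.997, 0.078, 0.0]
force: [1.1, -0.1, 0.6]
gripper_width: 0.0849
finger_force: 0.0
```

Run:
```python
from h import *
delta((.4635,-.010,-.0025),1.73)
```

```text
t 13.83 pos [ 0.4638 -0.01    0.0071] tooly -1.4153 F [ 1.1 -0.1  0.6] w 0.0849 ff 0.0 tilt -1.0 -> [-0.03 -0.01  0.96] -0.0037
```

Call:
{"method": "arm_command", "body": {
  "motion": "0 0 0.5 0 1;0 0 0.4 0 1;0 0 0 0 0.6;0 0 0 0 0.45;0 0 0 0 0.2;0 0 0 0 -0.1;0 0 0 0 -0.1;0 0 0 0 -0.1"
}}

```text
clock: 14.5
position: [0.4634, -0.0099, -0.0018]
tool_rot: [-0.0, 0.997, 0.077, 0.0]
force: [-1.4, 2.0, 5.8]
gripper_width: 0.0625
finger_force: 66.6
```

Call:
{"method": "arm_command", "body": {
  "motion": "0 0 0 0 -0.1",
  "newtons": 80
}}

```text
clock: 14.58
position: [0.4634, -0.0099, -0.0017]
tool_rot: [-0.0, 0.997, 0.077, -0.0]
force: [-2.7, 0.6, 8.6]
gripper_width: 0.0623
finger_force: 85.2
```

Call:
{"method": "arm_command", "body": {
  "motion": "0 0 -0.5 0 -0.1;0 0 -1 0 -0.1;0 0 -2 0 -0.1;0 0 -2 0 -0.1;0 0 -2 0 -0.1;0 0 -2 0 -0.1;0 0 -2 0 -0.1;0 0 -0.5 0 -0.1;0 0 0 0 -0.1"
}}

```text
clock: 15.33
position: [0.4641, -0.01, 0.1192]
tool_rot: [0.0, 0.997, 0.077, 0.001]
force: [0.6, -0.1, -3.2]
gripper_width: 0.0621
finger_force: 89.2
```

Run:
```python
from h import *
delta((.6319,-.0463,.12),-.291+np.pi/2)
```

```text
t 15.33 pos [ 0.4641 -0.01    0.1192] tooly -1.416 F [ 0.6 -0.1 -3.2] w 0.0621 ff 89.23799280426465 tilt -1.0 -> [16.02  6.17 -0.03] 0.4458
```

Call:
{"method": "arm_command", "body": {
  "motion": "1 0.4 0 0 -0.1;2 0.8 0 0 -0.1;2.5 0.95 0 0 -0.1;2.5 0.95 0 0 -0.1;2.5 0.95 0 0 -0.1;2.5 0.95 0 0 -0.1;2 0.8 0 0 -0.1;1 0.4 0 0 -0.1;0 0 0 0 -0.1"
}}

```text
clock: 16.08
position: [0.6321, -0.047, 0.1158]
tool_rot: [-0.0, 0.997, 0.077, -0.001]
force: [0.3, 0.3, -3.8]
gripper_width: 0.0625
finger_force: 89.0
```

Call:
{"method": "arm_command", "body": {
  "motion": "0 0 0 0.1115 -0.1;0 0 0 0.1115 -0.1;0 0 0 0.1115 -0.1;0 0 0 0.1115 -0.1;0 0 0 0 -0.1;0 0 0 0 -0.1"
}}

```text
clock: 16.58
position: [0.6301, -0.0463, 0.1168]
tool_rot: [-0.0, 0.99, -0.143, -0.001]
force: [0.4, -0.1, -3.6]
gripper_width: 0.0625
finger_force: 89.1
```

Run:
```python
from h import *
delta((.6319,-.0463,.0322),-.291+np.pi/2)
```

```text
t 16.58 pos [ 0.6301 -0.0463  0.1168] tooly -1.8585 F [ 0.4 -0.1 -3.6] w 0.0625 ff 89.05067656509345 tilt -1.0 -> [ 0.18 -0.05  8.46] 0.0033
```

Call:
{"method": "arm_command", "body": {
  "motion": "0.18 -0.05 1 0.003 -0.1;0 0 1.5 0 -0.1;0 0 1.5 0 -0.1;0 0 1.5 0 -0.1;0 0 1 0 -0.1;0 0 0.6 0 -0.1;0 0 0.4 0 -0.1;0 0 0.2 0 -0.1;0 0 0 0 -0.1;0 0 0 0 -0.1"
}}

```text
clock: 17.42
position: [0.6333, -0.0466, 0.0413]
tool_rot: [0.0, 0.989, -0.146, 0.0]
force: [0.2, 0.5, -3.3]
gripper_width: 0.0621
finger_force: 89.1
```

Run:
```python
from h import *
delta((.6319,-.0463,.0322),-.291+np.pi/2)
im=env.get_image("scene")[:,:,::-1].copy()
cv2.imwrite("pics/s7.png",cv2.resize(im[120:195,220:310],None,fx=8,fy=8,interpolation=cv2.INTER_CUBIC))
```

```text
t 17.42 pos [ 0.6333 -0.0466  0.0413] tooly -1.8647 F [ 0.2  0.5 -3.3] w 0.0621 ff 89.1082299707341 tilt -1.0 -> [-0.15  0.01  0.91] -0.0029
```

View pics/s7.png

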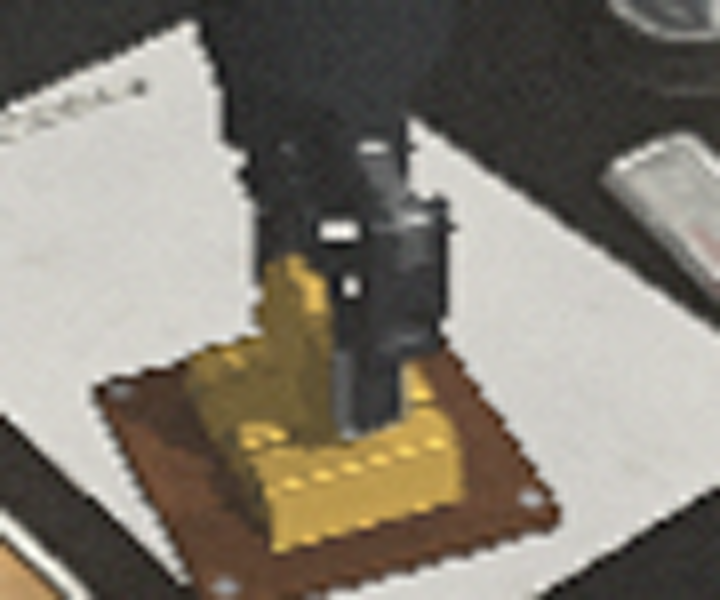

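The cross ingot hangs crosswise over the middle at about (300,350), with a fingertip at (355,435) just above the front bed. I'll lower it gently.

Call:
{"method": "arm_command", "body": {
  "motion": "-0.12 0 0.3 0 -0.1;0 0 0.2 0 -0.1;0 0 0.1 0 -0.1;0 0 0.1 0 -0.1;0 0 0.05 0 -0.1;0 0 0 0 -0.1;0 0 0 0 -0.1"
}}

```text
clock: 18.05
position: [0.6319, -0.0463, 0.0333]
tool_rot: [-0.0, 0.989, -0.147, 0.0]
force: [-0.5, -0.0, -3.1]
gripper_width: 0.0622
finger_force: 89.1
```

Call:
{"method": "arm_command", "body": {
  "motion": "0 0 0.05 0 -0.1;0 0 0.05 0 -0.1;0 0 0 0 -0.1;0 0 0 0 -0.1"
}}

```text
clock: 18.38
position: [0.6318, -0.0462, 0.0323]
tool_rot: [-0.0, 0.989, -0.147, -0.0]
force: [-0.2, -0.3, -2.9]
gripper_width: 0.0622
finger_force: 89.1
```

Call:
{"method": "arm_command", "body": {
  "motion": "0 0 0.03 0 -0.1;0 0 0.03 0 -0.1;0 0 0 0 -0.1;0 0 0 0 -0.1"
}}

```text
clock: 18.72
position: [0.6319, -0.0463, 0.0322]
tool_rot: [0.0, 0.989, -0.147, 0.0]
force: [-3.6, 0.2, 5.8]
gripper_width: 0.0624
finger_force: 90.0
```

Contact. I'll release and retreat.

Call:
{"method": "arm_command", "body": {
  "motion": "0 0 0 0 0.52;0 0 0 0 0.6;0 0 0 0 0.75;0 0 0 0 0.9;0 0 -0.5 0 0.9;0 0 -1 0 0.9;0 0 -2 0 0.9;0 0 -2.5 0 0.9;0 0 -3 0 0.9;0 0 -2 0 0.9;0 0 0 0 0.9;0 0 0 0 0.9"
}}

```text
clock: 19.72
position: [0.6324, -0.0463, 0.1435]
tool_rot: [-0.0, 0.989, -0.147, 0.001]
force: [-1.0, 0.1, -0.5]
gripper_width: 0.0811
finger_force: 0.0
```

Run:
```python
from h import *
im=env.get_image("scene")[:,:,::-1].copy()
cv2.imwrite("pics/s8.png",cv2.resize(im[120:195,220:310],None,fx=8,fy=8,interpolation=cv2.INTER_CUBIC))
delta((.63,-.046,.1))
```

```text
t 19.77 pos [ 0.6317 -0.0462  0.142 ] tooly -1.865 F [-0.6  0.6  0.7] w 0.081 ff 0.0 tilt -1.0 -> [-0.17  0.03  4.2 ]
```

View pics/s8.png

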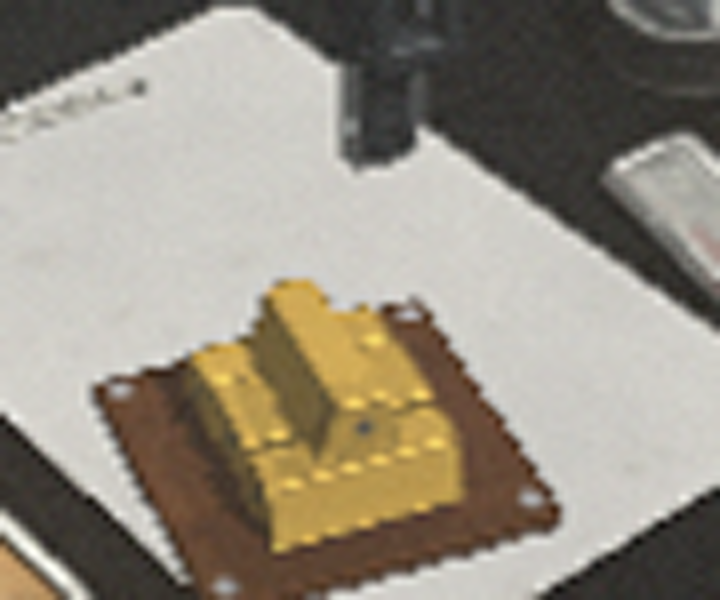

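The cross ingot lies flat and crosswise on the middle of the layer at about (330,365). The beds have not moved and the gripper is clear.

```bash
python3 -c "
from workcell import env
print(env.close_job())"
```

```text
the job is handed in; nothing more can be done
None
```

I lowered the key ingot into the gap to make one flat layer, laid the cross ingot flat and crosswise over its middle, and handed the job in at about 20 s with the gripper clear; the last picture showed the beds where they were, but no verdict came back.

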